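Loosen the silicone plugs in the mould cup, then settle them on the vibrating table

TASK

Take the stirring rod from the wooden block, stir the silicone plugs lying in the grey mould cup with at least three full wide circles, the rod's tip down close to the cup's floor so that most of the plugs are shifted about and none leaves the cup, and stand the rod upright in a hole of the block again. Only then run the vibrating table to settle them: turn the spring-return dial on the control box clockwise, past its first two clicks to the third, and finish still holding it there with the gripper, because it springs back to zero as soon as it is let go. Leave the safety glasses, the bottle and the plaster sample where they are.

Things in the scene. Friction and masses are not known exactly. Their poses are not given: they have to be found in the camera images.
- rod: stirring rod, loose, 200 mm long, about 60 g: bare aluminium shaft 10 mm in diameter, black rubber sleeve 16 mm in diameter from 120 to 200 mm above the tip. It starts upright in the middle hole of the block, its tip on the hole's floor. Origin at the tip (centre of the lower end face), z axis up along the rod
- rod_tip (a point): the rod's tip: centre of its lower end face, the same point as the origin of rod
- block: fixed wooden block 70 mm (x) by 130 mm (y) by 55 mm high, left or right of the vibrating table. Three vertical blind holes in a row along its y, at y = -42, 0 and +42 mm, each 16 mm in diameter, 45 mm deep (floor 10 mm above the bench), with a 3 mm chamfer at the mouth. Origin at the centre of its underside
- vibrator: fixed vibrating table: grey housing on rubber feet, rubber buffers and a square aluminium top plate 170 by 170 mm whose upper face is 70 mm above the bench. The mould cup is clamped on its middle. Origin at the centre of its underside. It does not really shake in the simulation
- cup_in (a point): centre of the inner floor of the round grey mould cup that is clamped on the vibrating table, so this point is 75 mm above the bench. Inner diameter 84 mm, wall 4 mm, rim 50 mm above this point (125 mm above the bench); outer flange at its foot 110 mm in diameter. x axis as that of the vibrating table, z up
- plug0: one of seven alike loose cream silicone plugs, short cylinders 16 mm in diameter and 12 mm high, 10 g, lying flat in one layer on the cup's floor up to 30 mm from its middle, with gaps of 3 to 17 mm between them. Origin at the centre of its lower face
- plug1: one of seven alike loose cream silicone plugs, short cylinders 16 mm in diameter and 12 mm high, 10 g, lying flat in one layer on the cup's floor up to 30 mm from its middle, with gaps of 3 to 17 mm between them. Origin at the centre of its lower face
- plug2: one of seven alike loose cream silicone plugs, short cylinders 16 mm in diameter and 12 mm high, 10 g, lying flat in one layer on the cup's floor up to 30 mm from its middle, with gaps of 3 to 17 mm between them. Origin at the centre of its lower face
- plug3: one of seven alike loose cream silicone plugs, short cylinders 16 mm in diameter and 12 mm high, 10 g, lying flat in one layer on the cup's floor up to 30 mm from its middle, with gaps of 3 to 17 mm between them. Origin at the centre of its lower face
- plug4: one of seven alike loose cream silicone plugs, short cylinders 16 mm in diameter and 12 mm high, 10 g, lying flat in one layer on the cup's floor up to 30 mm from its middle, with gaps of 3 to 17 mm between them. Origin at the centre of its lower face
- plug5: one of seven alike loose cream silicone plugs, short cylinders 16 mm in diameter and 12 mm high, 10 g, lying flat in one layer on the cup's floor up to 30 mm from its middle, with gaps of 3 to 17 mm between them. Origin at the centre of its lower face
- plug6: one of seven alike loose cream silicone plugs, short cylinders 16 mm in diameter and 12 mm high, 10 g, lying flat in one layer on the cup's floor up to 30 mm from its middle, with gaps of 3 to 17 mm between them. Origin at the centre of its lower face
- control_box: fixed grey control box of the vibrating table, 120 mm (x) by 110 mm (y) by 65 mm high, standing on the other side of the vibrating table from the block. The dial is in the middle of its top. Origin at the centre of its underside
- dial (a joint): angle of the dial in rad, clockwise seen from above: 0 at rest, clicks at 0.44, 0.87 and 1.31 (marked by ticks that grow longer), end stop at 1.34. A spring pulls it back to 0 from everywhere, with about 0.04 N m at rest growing to 0.13 N m at the third click; the clicks add or take up to 0.04 N m and none of them holds it: let go, it is back at 0 in 0.4 s
- dial_grip (a point): point on the dial's vertical axis, 85 mm above the bench, half way up its grip: an upright black bar 50 mm long, 12 mm thick, 72 to 98 mm above the bench, on a round skirt 52 mm in diameter. x axis along the bar to its pointer end (white line), y across its thickness, z up; turns with the dial. At rest x points 0.654 rad counter-clockwise, from above, of the control box's x
- glasses: bystander, loose: clear safety glasses with blue frame, 140 mm wide, 130 mm deep, 50 mm high. Leave alone. Origin under the bridge between the lenses
- catalyst: bystander, loose: closed white plastic bottle, 54 mm in diameter, 115 mm high. Leave alone. Origin at the centre of its underside
- sample: bystander, loose: round white plaster base 96 mm in diameter and 18 mm high with a cream silicone disc on it, 26 mm high in all. Leave alone. Origin at the centre of its underside

How it is judged (in metres and radians):
On the way, in this order (a step that is already met when the one before it is completed fails the run):
1. the rod's tip is down in the cup, within 12 mm of its floor, on the far side (more than 10 mm to +x of the cup's centre, in the cup's frame) (z of rod_tip in the frame of cup_in below 0.012 m and horizontal distance between rod_tip and cup_in below 0.042 m and x of rod_tip in the frame of cup_in above 0.01 m), for 0.02 s.
2. then, just as low, on the near side (more than 10 mm to -x of the cup's centre) (z of rod_tip in the frame of cup_in below 0.012 m and horizontal distance between rod_tip and cup_in below 0.042 m and x of rod_tip in the frame of cup_in below -0.01 m), for 0.02 s.
3. then on the far side a second time (all of step 1), for 0.02 s.
4. then on the near side a second time (all of step 2), for 0.02 s.
5. then on the far side a third time, by when at least five of the seven plugs lie more than 8 mm from where they started (all of step 3 and distance of any of plug0, plug1, plug2 from where it was at the start of the episode above 0.008 m and distance of any of plug0, plug1, plug3 from where it was at the start of the episode above 0.008 m and distance of any of plug0, plug1, plug4 from where it was at the start of the episode above 0.008 m and distance of any of plug0, plug1, plug5 from where it was at the start of the episode above 0.008 m and distance of any of plug0, plug1, plug6 from where it was at the start of the episode above 0.008 m and distance of any of plug0, plug2, plug3 from where it was at the start of the episode above 0.008 m and distance of any of plug0, plug2, plug4 from where it was at the start of the episode above 0.008 m and distance of any of plug0, plug2, plug5 from where it was at the start of the episode above 0.008 m and distance of any of plug0, plug2, plug6 from where it was at the start of the episode above 0.008 m and distance of any of plug0, plug3, plug4 from where it was at the start of the episode above 0.008 m and distance of any of plug0, plug3, plug5 from where it was at the start of the episode above 0.008 m and distance of any of plug0, plug3, plug6 from where it was at the start of the episode above 0.008 m and distance of any of plug0, plug4, plug5 from where it was at the start of the episode above 0.008 m and distance of any of plug0, plug4, plug6 from where it was at the start of the episode above 0.008 m and distance of any of plug0, plug5, plug6 from where it was at the start of the episode above 0.008 m and distance of any of plug1, plug2, plug3 from where it was at the start of the episode above 0.008 m and distance of any of plug1, plug2, plug4 from where it was at the start of the episode above 0.008 m and distance of any of plug1, plug2, plug5 from where it was at the start of the episode above 0.008 m and distance of any of plug1, plug2, plug6 from where it was at the start of the episode above 0.008 m and distance of any of plug1, plug3, plug4 from where it was at the start of the episode above 0.008 m and distance of any of plug1, plug3, plug5 from where it was at the start of the episode above 0.008 m and distance of any of plug1, plug3, plug6 from where it was at the start of the episode above 0.008 m and distance of any of plug1, plug4, plug5 from where it was at the start of the episode above 0.008 m and distance of any of plug1, plug4, plug6 from where it was at the start of the episode above 0.008 m and distance of any of plug1, plug5, plug6 from where it was at the start of the episode above 0.008 m and distance of any of plug2, plug3, plug4 from where it was at the start of the episode above 0.008 m and distance of any of plug2, plug3, plug5 from where it was at the start of the episode above 0.008 m and distance of any of plug2, plug3, plug6 from where it was at the start of the episode above 0.008 m and distance of any of plug2, plug4, plug5 from where it was at the start of the episode above 0.008 m and distance of any of plug2, plug4, plug6 from where it was at the start of the episode above 0.008 m and distance of any of plug2, plug5, plug6 from where it was at the start of the episode above 0.008 m and distance of any of plug3, plug4, plug5 from where it was at the start of the episode above 0.008 m and distance of any of plug3, plug4, plug6 from where it was at the start of the episode above 0.008 m and distance of any of plug3, plug5, plug6 from where it was at the start of the episode above 0.008 m and distance of any of plug4, plug5, plug6 from where it was at the start of the episode above 0.008 m), for 0.02 s.
6. the rod stands in a hole of the block again, let go (z of rod_tip in the frame of block below 0.02 m and x of rod_tip in the frame of block between -0.035 and 0.035 m and y of rod_tip in the frame of block between -0.065 and 0.065 m and angle between rod's own z axis and vertical below 0.25 rad and contact force between the fingers and rod below 0.2 N), for 0.2 s.
7. the fingers hold the dial at its third click (all of step 6 and value of joint dial above 1.2 rad and contact force between the fingers and dial above 0.5 N), for 0.5 s.
At the end, for the whole second after the job is handed in: Fingers hold the dial at its third click (above 1.20 rad, over 0.5 N); the rod, untouched, stands in a hole of the block (tip under 20 mm above the bench, lean under 0.25 rad); all seven plugs are in the cup; glasses, bottle and sample within 25 mm of their starts (all of step 7 and horizontal distance between each of plug0, plug1, plug2, plug3, plug4, plug5, plug6 and cup_in below 0.05 m and z of each of plug0, plug1, plug2, plug3, plug4, plug5, plug6 in the frame of cup_in below 0.045 m and distance of each of glasses, catalyst, sample from where it was at the start of the episode below 0.025 m); the arm keeps its last pose, push and grip.
It fails at once if the dial is turned (beyond 0.25 rad) while the rod is in the cup (value of joint dial above 0.25 rad and z of rod_tip in the frame of cup_in below 0.048 m and horizontal distance between rod_tip and cup_in below 0.044 m).
It fails at once if a plug leaves the cup (horizontal distance between any of plug0, plug1, plug2, plug3, plug4, plug5, plug6 and cup_in above 0.06 m).
It fails at once if a bystander (glasses, bottle, plaster sample) is moved by more than 25 mm (distance of any of glasses, catalyst, sample from where it was at the start of the episode above 0.025 m).
It also fails if it takes over 72 s, if anything falls off the work surface, if the arm or the gripper's body presses on something with over 40 N, if the wrist force passes 120 N, or if a joint passes its speed limit or range.

ROBOT

A 6-joint arm with a two-finger parallel gripper is mounted at the origin on the work surface. World frame = base frame: x ahead of the robot, y to its left, z up, the work surface at z = 0. Lengths are in mm, angles in rad, forces in N, time in s.
With the tool pointing down it reaches from about 425 to 1125 mm from the base axis. Payload 14.9 kg.
Tool frame: the origin (TCP) lies on the centre line of the jaws, within the pads' length; the fingertips stand 19 mm ahead of it and the grasp point (between the pads) is the TCP; z points along the fingers, y is the line along which they close (so a half turn about z gives the same grasp; the last joint's range is limited). The gripper opens to 91 mm and grips with 3 to 60 N. Pads are 32 mm wide; open, the fingers measure 118 mm over their backs; the gripper's body (76 mm by 178 mm) begins 60 mm behind the grasp point.
Start: joints at [1.159, 0.379, 1.734, -0, 1.028, -0.033], TCP at [258.872, 650.387, 201.132] pointing down, gripper open.
Joint ranges: [-2.77, 2.77], [-0.74, 2.19], [0, 2.66], [-1.06, 4.2], [0.31, 2.87], [-3.08, 3.08]. Speed limits (rad/s): [1.89, 1.89, 2.39, 3.14, 3.14, 3.14].

INTERFACE

Orientations are given as a 3x3 rotation matrix whose columns are the frame's x, y, z axes.
In Python, from workcell import ctrl, optics gives the robot as it stands.
- The arm moves only by the tool drive_tool, never from a script. Its argument "steps" is a list of rows, each a list of 6 numbers: the shift along the tool's x, y, z in cm, then the turn, a rotation vector about the tool's x, y, z in degrees. A call has 1 to 12 rows; each row is the pose to reach, as a shift and turn from the pose commanded when the call began, along the tool's axes at that moment; what a row does not reach only later rows make up. A row lasts 1/8 s, in which the tool goes at most 62.5 mm and 10.7 degrees, less where a joint would pass 70% of its speed; a pose out of reach is approached as far as the arm can. A call with a gripper value outside its range is refused whole. "jaw" is the finger opening in cm, from 0 to 9.12, set as the call begins (left out, the last holds). The fingers move at their own pace and stop on an object; "newtons" is the grip in N (left out, the last holds). Time passes only in rows, so rows that repeat a pose let the fingers close. It gives the time, the measured TCP pose, the force, the opening and the grip force at its end, in the units of the state.
- ctrl.observe(): the state, without advancing time (a new reading comes with each control period).
- optics.read_camera(name): name is "scene" or "top"; returns a dict with "frame" (480x640x3 uint8, red, green, blue), "depth" (480x640 float32, mm along the optical axis (not along the pixel's ray), 0 where there is no reading), "fx", "fy", "cx", "cy" (pixels), "extrinsics" (4x4, takes a point from camera to world coordinates). Camera axes: x right, y up, looking along -z (the intrinsics and any distortion apply to the point x, -y, -z); pixel columns grow to the right and rows downward; lengths in mm; the calibration is good to about 2 mm. A picture is of the moment at which its call begins.
- ctrl.sign_off(): hands the job in; it is judged then, once.
The state is a dict: "t": time; "joint_pos": joint angles; "qvel": joint speeds; "tau": joint torques, N m; "tool_pos": TCP position; "tool_rot": TCP orientation; "ft_force": force on the tool from outside, world axes, zero at the start; "torque": the same for the moment, N m; "opening": finger opening in mm; "grip_force": force on a finger pad.
Only numpy, scipy, OpenCV 4.12 (cv2) and the standard library are available. Lean on these libraries where they do the work, as an engineer would, in place of code of your own. Each camera call takes 0.05 s, during which the arm holds its last target. There are 200 camera calls.

## Working session

There is one attempt and no reset: what is moved stays moved. The work goes in short steps, Python scripts to look and compute and a tool call to move; the robot and the scene stay as the last step left them, time stands still between calls to the robot, and variables do not carry over. Pictures are saved under pics/ and viewed, at most 13 in all, crops included, and the job is handed in when it is done.

Besides the shell and the picture viewer there is one more tool, called after "Call:" as name(argument=value, ...) on one line, values as JSON. drive_tool: Moves the arm, as the interface text tells. Its arguments: {"type":"object","properties":{"steps":{"type":"array","items":{"type":"array","items":{"type":"number"}}},"jaw":{"type":"number"},"newtons":{"type":"number"}},"required":["steps"]}

```bash
mkdir -p pics; cat > h.py <<'E'
import numpy as np, cv2
from workcell import ctrl, optics
def cam(n,save=None):
    c=optics.read_camera(n)
    if save: cv2.imwrite('pics/'+save,c['frame'][:,:,::-1])
    return c
def pt(c,u,v,z=None,d=None):
    r=np.array([(u-c['cx'])/c['fx'],-(v-c['cy'])/c['fy'],-1.0])
    E=c['extrinsics']; R=E[:3,:3]@r; o=E[:3,3]
    return o+R*((z-o[2])/R[2] if z is not None else d)
E
python3 - <<'E'
from h import *
for n in('top','scene'):
    c=cam(n,n+'1.png'); print(n,c['fx'],c['cx'],c['cy'],c['extrinsics'].round(3).tolist(),[k for k in c])
s=ctrl.observe();print(s)
E
```

```text
top 519.5733369888379 324.52659434919866 240.9407615875726 [[0.012, 0.99, -0.143, 378.658], [-1.0, 0.011, -0.005, 126.618], [-0.003, 0.143, 0.99, 1263.602], [0.0, 0.0, 0.0, 1.0]] ['frame', 'depth', 'fx', 'fy', 'cx', 'cy', 'extrinsics']
scene 464.36660523093747 319.6792016961364 234.30591309922553 [[0.492, -0.714, 0.498, 1107.213], [0.871, 0.396, -0.292, -186.838], [0.011, 0.577, 0.817, 968.579], [0.0, 0.0, 0.0, 1.0]] ['frame', 'depth', 'fx', 'fy', 'cx', 'cy', 'extrinsics']
{'t': 0.1, 'joint_pos': array([ 1.15869305e+00,  3.79387066e-01,  1.73471680e+00, -1.68464966e-06,
        1.02850497e+00, -3.33119110e-02]), 'qvel': array([ 2.20645536e-04,  5.06702001e-04, -9.23000362e-04,  2.19267777e-03,
        4.49197862e-04,  5.33028590e-05]), 'tau': array([-1.67687667e-03, -7.65037894e+01, -4.35295558e+01,  6.51799142e-02,
        3.98541929e-02, -5.41104100e-05]), 'tool_pos': array([258.72331008, 650.03341599, 200.53497931]), 'tool_rot': array([[-9.29112581e-01,  3.69796765e-01, -4.05699386e-04],
       [ 3.69796986e-01,  9.29112114e-01, -9.31691646e-04],
       [ 3.24036574e-05, -1.01567284e-03, -9.99999484e-01]]), 'ft_force': array([0.10341882, 0.3185528 , 0.10127516]), 'torque': array([-0.04215418, -0.02936511,  0.02471039]), 'grip_force': 0.0, 'opening': 91.123084901226}
```

View pics/top1.png

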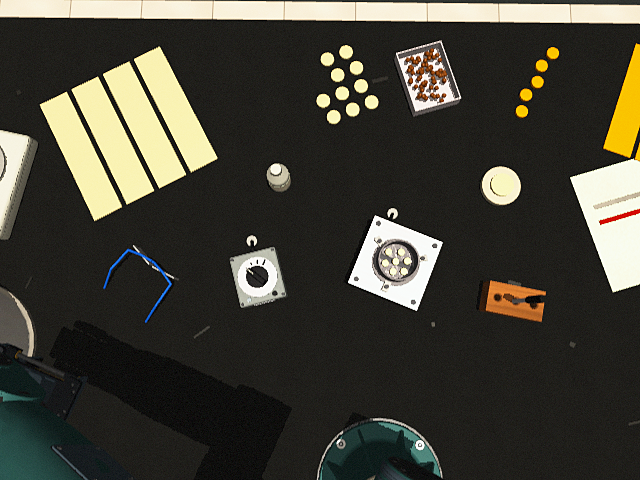

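View pics/scene1.png

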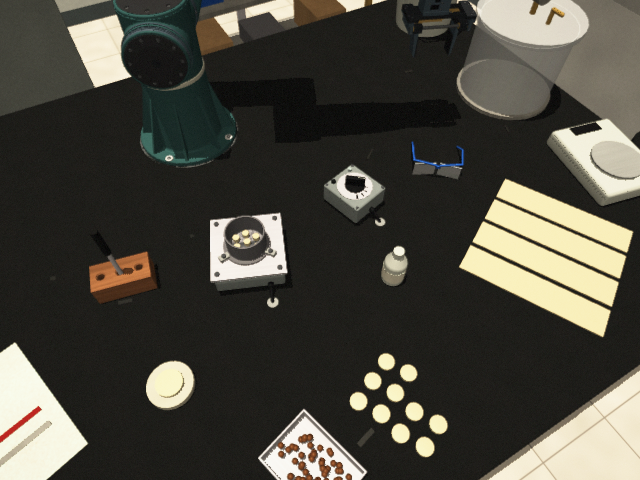

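The top view shows the block at (514,300) with the rod, the plate and cup at (396,262), and the dial box at (258,277). The bottle is at (278,177), the sample at (501,185) and the glasses at (140,280). The scene view shows the same layout. I'll zoom in on the three working areas.

```bash
python3 - <<'E'
from h import *
c=cam('top'); f=c['frame'][:,:,::-1]
cr=[cv2.resize(f[y-h:y+h,x-w:x+w],None,fx=5,fy=5,interpolation=cv2.INTER_CUBIC) for x,y,w,h in((396,262,50,50),)]
a=cv2.resize(f[207:317,345:445],None,fx=4,fy=4,interpolation=2)
b=cv2.resize(f[240:312,228:290],None,fx=6,fy=6,interpolation=2)
k=lambda i,w,h:cv2.copyMakeBorder(i,0,max(0,h-i.shape[0]),0,max(0,w-i.shape[1]),0)
cv2.imwrite('pics/crop1.png',np.hstack([k(a,400,440),k(b,372,440)]))
hsv=cv2.cvtColor(f,cv2.COLOR_BGR2HSV)
def big(m,box):
    x0,y0,x1,y1=box; mm=np.zeros_like(m); mm[y0:y1,x0:x1]=m[y0:y1,x0:x1]
    cs,_=cv2.findContours(mm,cv2.RETR_EXTERNAL,cv2.CHAIN_APPROX_NONE); return max(cs,key=cv2.contourArea)
def rect(n,ct,z):
    P=np.array([pt(c,u,v,z)[:2] for u,v in ct[:,0,:]],np.float32)
    r=cv2.minAreaRect(P); print(n,r)
    return r
rect('plate',big(cv2.inRange(f,(170,170,170),(255,255,255)),(340,214,450,320)),70)
rect('block',big(cv2.inRange(hsv,(5,100,150),(20,255,255)),(470,270,560,330)),55)
rect('box',big(cv2.inRange(hsv,(0,0,90),(180,80,255)),(225,245,295,315)),65)
d=c['depth']
# point cloud checks
H,W=d.shape; v,u=np.mgrid[:H,:W]
X=np.stack([(u-c['cx'])/c['fx']*d,-(v-c['cy'])/c['fy']*d,-d],-1)@c['extrinsics'][:3,:3].T+c['extrinsics'][:3,3]
def sel(n,box,z0,z1):
    x0,y0,x1,y1=box; p=X[y0:y1,x0:x1].reshape(-1,3); p=p[(p[:,2]>z0)&(p[:,2]<z1)]
    print(n,len(p),cv2.minAreaRect(p[:,:2].astype(np.float32)),p[:,2].mean()); return p
sel('plateD',(340,210,450,320),60,80); sel('blockD',(470,270,560,330),45,62); sel('boxD',(225,240,295,315),58,67)
p=sel('rim',(360,220,440,300),118,132); print(cv2.minEnclosingCircle(p[:,:2].astype(np.float32)))
p=sel('bar',(225,240,295,315),90,105)
p=sel('skirt',(225,240,295,315),67,80);print(cv2.minEnclosingCircle(p[:,:2].astype(np.float32)))
p=sel('rod',(470,260,570,330),80,240); 
for z in range(80,230,20):
    q=p[abs(p[:,2]-z)<10]; print(z,len(q),q.mean(0).round(1) if len(q) else '')
E
```

```text
plate ((503.7274169921875, -31.281539916992188), (169.20066833496094, 170.5550079345703), 68.47970581054688)
block ((419.2273254394531, -310.0278015136719), (129.9650115966797, 71.0509033203125), 79.25860595703125)
box ((465.0976867675781, 286.221435546875), (122.99446105957031, 108.02337646484375), 15.284348487854004)
plateD 4471 ((504.846435546875, -31.48974609375), (170.31924438476562, 171.0806884765625), 68.5374526977539) 71.45536897865044
blockD 1524 ((419.79888916015625, -310.01873779296875), (133.85726928710938, 70.496826171875), 79.08497619628906) 55.21790293720395
boxD 1523 ((467.946044921875, 286.9441833496094), (120.40458679199219, 110.54061126708984), 15.259532928466797) 64.1719901419234
rim 263 ((504.9687805175781, -31.362220764160156), (89.14045715332031, 91.37976837158203), 1.3635015487670898) 124.37094860760472
((504.8900451660156, -31.065475463867188), 46.1300048828125)
bar 118 ((468.22198486328125, 287.0634765625), (50.92000198364258, 11.778870582580566), 52.248966217041016) 97.51036067825268
skirt 791 ((467.6347351074219, 287.0644836425781), (114.01982116699219, 104.71360778808594), 15.11495590209961) 70.35342565961034
((469.0954895019531, 287.45330810546875), 73.28404998779297)
rod 190 ((419.9721984863281, -307.99542236328125), (15.077522277832031, 16.103961944580078), 83.48915100097656) 170.35963758923697
80 8 [ 419.  -305.5   84.9]
100 14 [ 420.1 -306.    99.4]
120 9 [ 419.5 -305.8  116.6]
140 21 [ 420.5 -303.3  141.9]
160 28 [ 419.2 -303.3  160.2]
180 31 [ 419.1 -303.5  179.1]
200 52 [ 419.3 -306.1  202.3]
220 27 [ 420.4 -308.7  211.5]
```

View pics/crop1.png

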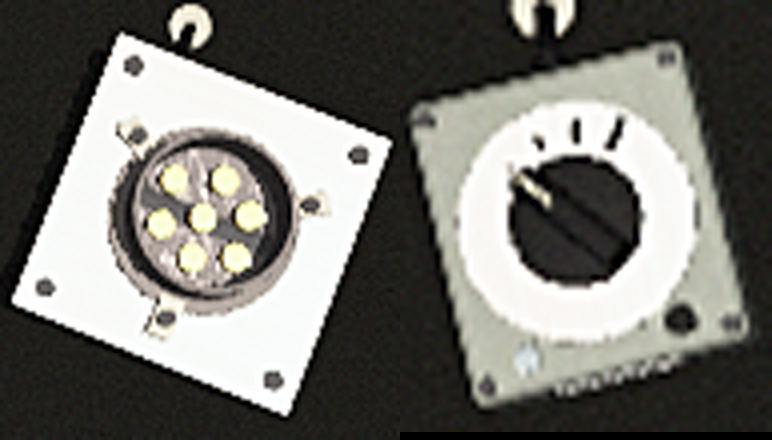

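The crop shows seven plugs in the cup, one central with six around it, and the dial's pointer at the upper left with ticks running clockwise. The measured positions are consistent with each other, so I'll plan the route and the entry point.

```bash
cat >> h.py <<'E'
def shifts(*P):
    s=ctrl.observe(); R=s['tool_rot']; p=s['tool_pos']
    print('tcp',p.round(1),'t',round(s['t'],2),'open',round(s['opening'],1),'F',s['ft_force'].round(1))
    for q in P: print(q,'->',(R.T@(np.array(q)-p)/10).round(2))
E
python3 - <<'E'
from h import *
c=cam('top'); f=c['frame'][:,:,::-1]
m=cv2.inRange(f,(110,180,180),(215,255,255)); m[:,:370]=0;m[:,422:]=0;m[:236]=0;m[290:]=0
n,l,s,ce=cv2.connectedComponentsWithStats(m)
C=np.array([504.9,-31.2]); P=[]
for i in range(1,n):
    if s[i,4]>15: P.append(pt(c,*ce[i],z=86)[:2]-C); print(s[i,4],P[-1].round(1))
P=np.array(P)
g=[(min(np.hypot(*(P-[x,y]).T))-8-5,x,y) for x in range(-34,35) for y in range(-34,35) if np.hypot(x,y)<34]
g.sort(); print(g[-1]); g=[k for k in g if np.hypot(k[1],k[2])<26]; print(g[-6:])
shifts((620,330,270),(600,-150,270),(420,-309,270),(420,-309,175))
E
```

```text
36 [28.1 12.7]
41 [ 19.8 -12.2]
17 [14.  14.2]
19 [  6.5 -26.4]
60 [-14.1  10.8]
21 [-27.7  18.6]
(np.float64(20.44468499012425), -27, -20)
[(np.float64(13.513345515256628), -20, -15), (np.float64(13.607349317873236), -18, -16), (np.float64(13.75525323191307), -21, -15), (np.float64(14.168540297788478), -19, -17), (np.float64(14.29008572586449), -19, -16), (np.float64(14.48881343414897), -20, -16)]
tcp [258.8 650.2 200.7] t 0.2 open 91.0 F [-0.   0.8  0.1]
(620, 330, 270) -> [-45.4  -16.39  -6.92]
(600, -150, 270) -> [-61.29 -61.73  -6.89]
(420, -309, 270) -> [-50.45 -83.16  -6.87]
(420, -309, 175) -> [-50.45 -83.15   2.63]
```

Call:
drive_tool(steps=[[0, 0, -6.9, 0, 0, 0], [-45.4, -16.4, -6.9, 0, 0, 0], [-45.4, -16.4, -6.9, 0, 0, 0], [-45.4, -16.4, -6.9, 0, 0, 0], [-45.4, -16.4, -6.9, 0, 0, 0], [-45.4, -16.4, -6.9, 0, 0, 0], [-45.4, -16.4, -6.9, 0, 0, 0], [-45.4, -16.4, -6.9, 0, 0, 0], [-45.4, -16.4, -6.9, 0, 0, 0], [-45.4, -16.4, -6.9, 0, 0, 0], [-45.4, -16.4, -6.9, 0, 0, 0], [-45.4, -16.4, -6.9, 0, 0, 0]], jaw=9, newtons=40)

```text
t: 1.7
tool_pos: [619.2, 331.0, 270.1]
tool_rot: [[-0.93, 0.369, -0.0], [0.369, 0.93, -0.0], [0.0, -0.0, -1.0]]
ft_force: [0.7, 0.6, -0.2]
opening: 90.1
grip_force: 0.0
```

```bash
python3 - <<'E'
from h import *
c=cam('top')
Q=[(172,180),(225,180),(162,223),(203,217),(248,215),(193,257),(236,257)]
C=np.array([504.9,-31.2])
P=np.array([pt(c,345+x/4-.4,207+y/4-.4,87)[:2]-C for x,y in Q]);print(P.round(1),np.hypot(*P.T).round(1))
g=sorted((min(np.hypot(*(P-[x,y]).T))-13,x,y) for x in range(-34,35) for y in range(-34,35) if np.hypot(x,y)<34)
print(g[-4:]); print([k for k in g if np.hypot(k[1],k[2])<23][-4:])
shifts((600,-150,270),(420,-309,270),(420,-309,175))
E
```

```text
[[ 20.5  19.3]
 [ 20.9 -10.9]
 [ -4.2  25.1]
 [ -0.5   1.7]
 [  1.  -23.8]
 [-23.3   7.6]
 [-23.  -16.8]] [28.1 23.6 25.4  1.8 23.9 24.5 28.5]
[(np.float64(5.481451220709186), 33, 3), (np.float64(5.633612363202797), 32, 4), (np.float64(5.9407374034887965), 33, 5), (np.float64(6.247357965154961), 33, 4)]
[(np.float64(2.285196295485809), 15, 5), (np.float64(2.4425491953710328), 17, 4), (np.float64(2.6310499283279007), 15, 4), (np.float64(2.7233281055489194), 16, 4)]
tcp [619.3 331.  270.1] t 1.75 open 90.1 F [ 0.4 -0.4 -0.3]
(600, -150, 270) -> [-1.594e+01 -4.542e+01  1.000e-02]
(420, -309, 270) -> [-5.070e+00 -6.684e+01  2.000e-02]
(420, -309, 175) -> [ -5.07 -66.84   9.52]
```

Call:
drive_tool(steps=[[-15.9, -45.4, 0, 0, 0, 0], [-15.9, -45.4, 0, 0, 0, 0], [-15.9, -45.4, 0, 0, 0, 0], [-15.9, -45.4, 0, 0, 0, 0], [-15.9, -45.4, 0, 0, 0, 0], [-15.9, -45.4, 0, 0, 0, 0], [-15.9, -45.4, 0, 0, 0, 0], [-15.9, -45.4, 0, 0, 0, 0], [-5.1, -66.8, 0, 0, 0, 0], [-5.1, -66.8, 0, 0, 0, 0], [-5.1, -66.8, 0, 0, 0, 0], [-5.1, -66.8, 0, 0, 0, 0]])

```text
t: 3.25
tool_pos: [419.0, -309.8, 270.4]
tool_rot: [[-0.929, 0.369, 0.0], [0.369, 0.929, -0.0], [-0.001, -0.0, -1.0]]
ft_force: [0.4, -0.4, 0.3]
opening: 90.0
grip_force: 0.0
```

```bash
python3 - <<'E'
from h import *
c=cam('scene','scene2.png')
shifts((420,-309,270),(420,-309,175))
E
```

```text
tcp [ 415.9 -312.2  270.2] t 3.3 open 90.2 F [ 1.8 -0.4 -0.1]
(420, -309, 270) -> [-0.26  0.45  0.02]
(420, -309, 175) -> [-0.26  0.46  9.52]
```

View pics/scene2.png

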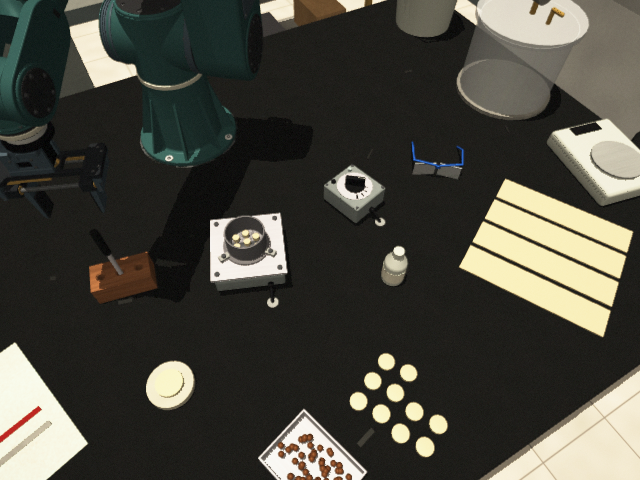

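The gripper is at about (55,170), above and behind the rod's top at (95,233). I'll check that by projecting both points.

```bash
python3 - <<'E'
from h import *
c=cam('scene');E=c['extrinsics']
def pr(p):
    q=E[:3,:3].T@(np.array(p)-E[:3,3]); return (c['cx']+c['fx']*q[0]/-q[2]).round(),(c['cy']-c['fy']*q[1]/-q[2]).round()
p=ctrl.observe()['tool_pos']
for q in ((420,-309,210),(420,-309,55),p,p+[0,0,-19],(504.9,-31.2,125),(468,287,98)): print(np.round(q),pr(q))
shifts((420,-309,270),(420,-309,175))
E
```

```text
[ 420 -309  210] (np.float64(93.0), np.float64(232.0))
[ 420 -309   55] (np.float64(119.0), np.float64(272.0))
[ 418. -311.  270.] (np.float64(79.0), np.float64(213.0))
[ 418. -311.  251.] (np.float64(83.0), np.float64(219.0))
[505. -31. 125.] (np.float64(243.0), np.float64(232.0))
[468 287  98] (np.float64(355.0), np.float64(178.0))
tcp [ 417.9 -310.9  270.4] t 3.35 open 89.8 F [ 0.4 -0.4 -0.3]
(420, -309, 270) -> [-0.12  0.26  0.04]
(420, -309, 175) -> [-0.12  0.26  9.54]
```

Call:
drive_tool(steps=[[0, 0, 0, 0, 0, 0], [0, 0, 3, 0, 0, 0], [0, 0, 6, 0, 0, 0], [0, 0, 9.5, 0, 0, 0], [0, 0, 9.5, 0, 0, 0], [0, 0, 9.5, 0, 0, 0]])

```text
t: 4.1
tool_pos: [421.5, -309.2, 176.3]
tool_rot: [[-0.93, 0.369, 0.001], [0.369, 0.93, -0.001], [-0.001, -0.0, -1.0]]
ft_force: [0.2, -0.0, -0.2]
opening: 90.0
grip_force: 0.0
```

Call:
drive_tool(steps=[[0, 0, 0, 0, 0, 0], [0, 0, 0, 0, 0, 0], [0, 0, 0, 0, 0, 0], [0, 0, 0, 0, 0, 0], [0, 0, 0, 0, 0, 0], [0, 0, 0, 0, 0, 0], [0, 0, 0, 0, 0, 0], [0, 0, 0, 0, 0, 0]], jaw=0.8, newtons=40)

```text
t: 5.1
tool_pos: [420.4, -309.4, 175.1]
tool_rot: [[-0.929, 0.37, -0.0], [0.37, 0.929, 0.0], [0.0, 0.0, -1.0]]
ft_force: [0.1, 0.0, 0.0]
opening: 15.0
grip_force: 40.0
```

Call:
drive_tool(steps=[[0, 0, -1.5, 0, 0, 0], [0, 0, -4, 0, 0, 0], [0, 0, -7.5, 0, 0, 0], [0, 0, -11, 0, 0, 0], [0, 0, -14.5, 0, 0, 0], [0, 0, -16, 0, 0, 0], [0, 0, -16, 0, 0, 0], [0, 0, -16, 0, 0, 0], [0, 0, -16, 0, 0, 0]])

```text
t: 6.22
tool_pos: [420.0, -309.1, 333.9]
tool_rot: [[-0.929, 0.37, -0.002], [0.37, 0.929, 0.001], [0.002, 0.001, -1.0]]
ft_force: [1.0, 0.5, -0.1]
opening: 15.0
grip_force: 40.0
```

```bash
cat > rod.py <<'E'
from h import *
def rod(lo=-160,hi=-50):
    # bare shaft below the tool seen by the depth of the scene camera, surface offset 5 mm toward camera
    c=cam('scene'); d=c['depth']; H,W=d.shape; v,u=np.mgrid[:H,:W]; E=c['extrinsics']
    X=np.stack([(u-c['cx'])/c['fx']*d,-(v-c['cy'])/c['fy']*d,-d],-1)@E[:3,:3].T+E[:3,3]
    p=ctrl.observe()['tool_pos']
    m=(np.hypot(X[...,0]-p[0],X[...,1]-p[1])<30)&(X[...,2]>p[2]-175)&(X[...,2]<p[2]-25)&(d>0)
    q=X[m]; k=E[:2,3]-p[:2]; q[:,:2]+=4*(k/np.hypot(*k))*-1
    print('tcp',p.round(1),'n',len(q),'zmin rel',(q[:,2].min()-p[2]).round(1))
    for z in range(-170,-20,20):
        s=q[abs(q[:,2]-p[2]-z)<10]
        if len(s): print(z,len(s),(s.mean(0)-p)[:2].round(1))
    return c
E
python3 - <<'E'
from rod import *
rod(); shifts((521.9,-27.2,335),(521.9,-27.2,245))
E
```

```text
tcp [ 420.1 -309.1  334.1] n 304 zmin rel -164.4
-170 5 [-1.3  0.7]
-150 37 [-1.7  0.6]
-130 36 [-1.5  1. ]
-110 37 [-1.4  1. ]
-90 42 [-1.5  0.7]
-70 42 [-1.2  0.7]
-50 45 [-1.   0.5]
-30 60 [0.8 1.2]
tcp [ 420.1 -309.1  334.1] t 6.28 open 15.2 F [-0.8  0.4 -0.7]
(521.9, -27.2, 335) -> [ 0.97 29.96 -0.08]
(521.9, -27.2, 245) -> [ 0.95 29.96  8.92]
```

Call:
drive_tool(steps=[[0.1, 2, 0, 0, 0, 0], [0.2, 6, 0, 0, 0, 0], [0.35, 11, 0, 0, 0, 0], [0.55, 17, 0, 0, 0, 0], [0.75, 22.5, 0, 0, 0, 0], [0.9, 27, 0, 0, 0, 0], [1, 29.5, 0, 0, 0, 0], [1, 30, 0, 0, 0, 0], [1, 30, 0, 0, 0, 0], [1, 30, 0, 0, 0, 0], [1, 30, 0, 0, 0, 0]])

```text
t: 7.65
tool_pos: [521.9, -27.6, 335.2]
tool_rot: [[-0.929, 0.371, 0.0], [0.371, 0.929, -0.0], [-0.0, -0.0, -1.0]]
ft_force: [-0.2, -0.6, 0.3]
opening: 14.8
grip_force: 40.0
```

```bash
python3 - <<'E'
from rod import *
rod(); shifts((521.9,-27.2,245))
E
```

```text
tcp [521.9 -27.5 335.2] n 235 zmin rel -164.6
-170 6 [-1.5  0.4]
-150 28 [-1.3  0.8]
-130 27 [-1.5  0.7]
-110 30 [-1.5  0.5]
-90 33 [-1.3  0.9]
-70 31 [-1.7  0.6]
-50 33 [-0.9  0.6]
-30 47 [ 0.7 -0.1]
tcp [521.9 -27.5 335.2] t 7.7 open 14.8 F [ 0.6 -0.6 -0.9]
(521.9, -27.2, 245) -> [0.02 0.03 9.02]
```

Call:
drive_tool(steps=[[0, 0, 2, 0, 0, 0], [0, 0, 4.5, 0, 0, 0], [0, 0, 6.5, 0, 0, 0], [0, 0, 7.7, 0, 0, 0], [0, 0, 8.2, 0, 0, 0], [0, 0, 8.6, 0, 0, 0], [0, 0, 9, 0, 0, 0], [0, 0, 9, 0, 0, 0], [0, 0, 9, 0, 0, 0]])

```text
t: 8.82
tool_pos: [522.2, -27.0, 245.4]
tool_rot: [[-0.929, 0.37, 0.0], [0.37, 0.929, -0.0], [-0.0, 0.0, -1.0]]
ft_force: [-0.2, -0.3, -0.5]
opening: 14.7
grip_force: 40.0
```

```bash
python3 - <<'E'
from rod import *
C=np.array([504.9,-31.2]); a0=np.arctan2(4,17)
for r in (18,20):
  print(r); shifts(*[tuple((C+r*np.array([np.cos(a0+k*np.pi/6),np.sin(a0+k*np.pi/6)])).round(1))+(245,) for k in range(1,13)])
E
```

```text
18
tcp [522.2 -27.  245.4] t 8.82 open 14.7 F [-0.2 -0.3 -0.5]
(np.float64(518.0), np.float64(-18.9), 245) -> [0.69 0.59 0.04]
(np.float64(510.1), np.float64(-14.0), 245) -> [1.6  0.76 0.04]
(np.float64(500.8), np.float64(-13.7), 245) -> [2.48 0.44 0.04]
(np.float64(492.6), np.float64(-18.1), 245) -> [ 3.08 -0.27  0.04]
(np.float64(487.7), np.float64(-26.0), 245) -> [ 3.24 -1.19  0.04]
(np.float64(487.4), np.float64(-35.3), 245) -> [ 2.93 -2.06  0.04]
(np.float64(491.8), np.float64(-43.5), 245) -> [ 2.21 -2.66  0.04]
(np.float64(499.7), np.float64(-48.4), 245) -> [ 1.3  -2.82  0.04]
(np.float64(509.0), np.float64(-48.7), 245) -> [ 0.42 -2.51  0.04]
(np.float64(517.2), np.float64(-44.3), 245) -> [-0.18 -1.8   0.04]
(np.float64(522.1), np.float64(-36.4), 245) -> [-0.34 -0.88  0.04]
(np.float64(522.4), np.float64(-27.1), 245) -> [-0.02 -0.    0.04]
20
tcp [522.2 -27.  245.4] t 8.82 open 14.7 F [-0.2 -0.3 -0.5]
(np.float64(519.5), np.float64(-17.5), 245) -> [0.6  0.78 0.04]
(np.float64(510.7), np.float64(-12.0), 245) -> [1.62 0.97 0.04]
(np.float64(500.3), np.float64(-11.7), 245) -> [2.6  0.61 0.04]
(np.float64(491.2), np.float64(-16.6), 245) -> [ 3.26 -0.18  0.04]
(np.float64(485.7), np.float64(-25.4), 245) -> [ 3.45 -1.2   0.04]
(np.float64(485.4), np.float64(-35.8), 245) -> [ 3.09 -2.18  0.04]
(np.float64(490.3), np.float64(-44.9), 245) -> [ 2.3  -2.85  0.04]
(np.float64(499.1), np.float64(-50.4), 245) -> [ 1.28 -3.03  0.04]
(np.float64(509.5), np.float64(-50.7), 245) -> [ 0.3  -2.67  0.04]
(np.float64(518.6), np.float64(-45.8), 245) -> [-0.36 -1.88  0.04]
(np.float64(524.1), np.float64(-37.0), 245) -> [-0.55 -0.86  0.04]
(np.float64(524.4), np.float64(-26.6), 245) -> [-0.19  0.12  0.04]
```

Call:
drive_tool(steps=[[0.65, 0.7, 0, 0, 0, 0], [1.6, 0.95, 0, 0, 0, 0], [2.6, 0.6, 0, 0, 0, 0], [3.25, -0.2, 0, 0, 0, 0], [3.45, -1.2, 0, 0, 0, 0], [3.1, -2.2, 0, 0, 0, 0], [2.3, -2.85, 0, 0, 0, 0], [1.3, -3.05, 0, 0, 0, 0], [0.3, -2.65, 0, 0, 0, 0], [-0.35, -1.9, 0, 0, 0, 0], [-0.5, -0.85, 0, 0, 0, 0], [-0.2, 0.1, 0, 0, 0, 0]])

```text
t: 10.32
tool_pos: [524.5, -25.8, 245.0]
tool_rot: [[-0.929, 0.369, -0.0], [0.369, 0.929, 0.0], [0.0, -0.0, -1.0]]
ft_force: [-0.3, -0.5, -1.0]
opening: 15.0
grip_force: 40.0
```

Call:
drive_tool(steps=[[0.8, 0.7, 0, 0, 0, 0], [1.8, 0.85, 0, 0, 0, 0], [2.8, 0.5, 0, 0, 0, 0], [3.45, -0.3, 0, 0, 0, 0], [3.65, -1.3, 0, 0, 0, 0], [3.3, -2.3, 0, 0, 0, 0], [2.5, -2.95, 0, 0, 0, 0], [1.5, -3.15, 0, 0, 0, 0], [0.5, -2.75, 0, 0, 0, 0], [-0.15, -2, 0, 0, 0, 0], [-0.35, -1, 0, 0, 0, 0], [0, 0, 0, 0, 0, 0]])

```text
t: 11.82
tool_pos: [524.5, -25.8, 245.0]
tool_rot: [[-0.929, 0.37, -0.0], [0.37, 0.929, 0.0], [0.0, -0.0, -1.0]]
ft_force: [0.4, -0.4, -0.4]
opening: 15.1
grip_force: 40.0
```

Call:
drive_tool(steps=[[0.8, 0.7, 0, 0, 0, 0], [1.8, 0.85, 0, 0, 0, 0], [2.8, 0.5, 0, 0, 0, 0], [3.45, -0.3, 0, 0, 0, 0], [3.65, -1.3, 0, 0, 0, 0], [3.3, -2.3, 0, 0, 0, 0], [2.5, -2.95, 0, 0, 0, 0], [1.5, -3.15, 0, 0, 0, 0], [0.5, -2.75, 0, 0, 0, 0], [-0.15, -2, 0, 0, 0, 0], [-0.35, -1, 0, 0, 0, 0], [0, 0, 0, 0, 0, 0]])

```text
t: 13.32
tool_pos: [524.5, -25.8, 245.0]
tool_rot: [[-0.929, 0.37, -0.0], [0.37, 0.929, 0.0], [0.0, -0.0, -1.0]]
ft_force: [-0.1, 1.0, -0.1]
opening: 14.7
grip_force: 40.0
```

```bash
python3 - <<'E'
from rod import *
c=rod(); f=c['frame'][:,:,::-1]
cv2.imwrite('pics/cup2.png',cv2.resize(f[130:290,190:310],None,fx=3.5,fy=3.5,interpolation=2))
E
```

```text
tcp [524.2 -25.  245. ] n 531 zmin rel -171.9
-170 117 [1.4 3.5]
-150 124 [8.9 1.9]
-130 133 [14.7  3.8]
-110 45 [7.9 0.7]
-90 27 [-1.3 -0.2]
-70 24 [-1.3 -0.2]
-50 28 [-0.3 -0.3]
-30 33 [ 0.9 -0.6]
```

View pics/cup2.png

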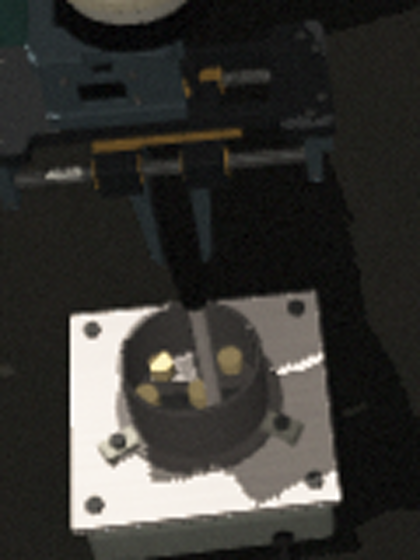

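The rod is upright in the cup and the plugs have been shifted. One wider pass will make sure the ones near the wall move too.

Call:
drive_tool(steps=[[0.5, 1.35, 0, 0, 0, 0], [1.95, 1.55, 0, 0, 0, 0], [3.3, 1, 0, 0, 0, 0], [4.2, -0.15, 0, 0, 0, 0], [4.4, -1.55, 0, 0, 0, 0], [3.85, -2.9, 0, 0, 0, 0], [2.7, -3.8, 0, 0, 0, 0], [1.3, -4, 0, 0, 0, 0], [-0.05, -3.45, 0, 0, 0, 0], [-0.95, -2.3, 0, 0, 0, 0], [-1.15, -0.9, 0, 0, 0, 0], [-0.6, 0.45, 0, 0, 0, 0]])

```text
t: 14.88
tool_pos: [531.5, -23.7, 244.8]
tool_rot: [[-0.929, 0.369, -0.001], [0.369, 0.929, -0.0], [0.001, -0.001, -1.0]]
ft_force: [-1.7, -0.6, -0.5]
opening: 15.0
grip_force: 40.0
```

Call:
drive_tool(steps=[[1.1, 0.9, 0, 0, 0, 0], [2.55, 1.1, 0, 0, 0, 0], [3.9, 0.55, 0, 0, 0, 0], [4.8, -0.6, 0, 0, 0, 0], [5, -2, 0, 0, 0, 0], [4.45, -3.35, 0, 0, 0, 0], [3.3, -4.25, 0, 0, 0, 0], [1.9, -4.45, 0, 0, 0, 0], [0.55, -3.9, 0, 0, 0, 0], [-0.35, -2.75, 0, 0, 0, 0], [-0.35, -1.3, 0, 0, 0, 0], [0.6, -0.5, 0, 0, 0, 0]])

```text
t: 16.38
tool_pos: [524.2, -25.9, 244.9]
tool_rot: [[-0.929, 0.369, -0.0], [0.369, 0.929, -0.0], [0.0, -0.0, -1.0]]
ft_force: [-0.3, 0.1, 0.5]
opening: 15.0
grip_force: 39.9
```

```bash
python3 - <<'E'
from rod import *
s=cam('scene');t=cam('top')
a=cv2.resize(s['frame'][190:280,200:300,::-1],None,fx=4,fy=4,interpolation=2)
b=cv2.resize(t['frame'][217:307,345:445,::-1],None,fx=4,fy=4,interpolation=2)
cv2.imwrite('pics/cup3.png',np.hstack([a,b])); shifts()
E
```

```text
tcp [523.2 -25.8 245. ] t 16.48 open 15.2 F [-0.2 -0.7 -0.1]
```

View pics/cup3.png

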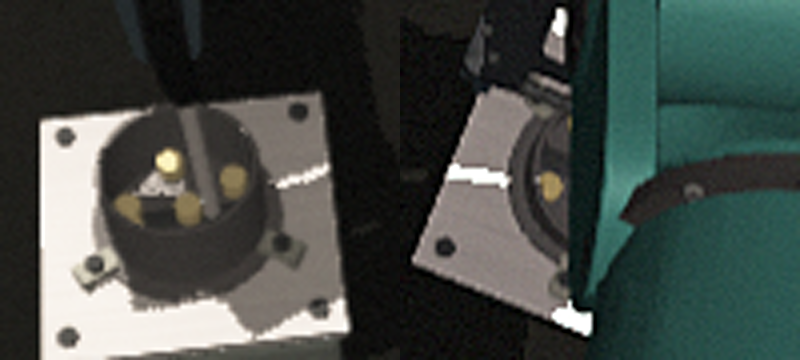

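```bash
python3 - <<'E'
from rod import *
shifts((523.5,-25.8,335),(420.4,-309.4,335))
E
```

```text
tcp [523.2 -25.8 245. ] t 16.48 open 15.2 F [-0.2 -0.7 -0.1]
(523.5, -25.8, 335) -> [-0.03  0.01 -9.  ]
(420.4, -309.4, 335) -> [ -0.89 -30.15  -9.  ]
```

Call:
drive_tool(steps=[[0, 0, -1.5, 0, 0, 0], [0, 0, -4, 0, 0, 0], [0, 0, -7, 0, 0, 0], [0, 0, -9, 0, 0, 0], [0, -2, -9, 0, 0, 0], [-0.2, -6, -9, 0, 0, 0], [-0.35, -11, -9, 0, 0, 0], [-0.5, -17, -9, 0, 0, 0], [-0.7, -23, -9, 0, 0, 0], [-0.8, -27, -9, 0, 0, 0], [-0.9, -29.5, -9, 0, 0, 0], [-0.9, -30.2, -9, 0, 0, 0]])

```text
t: 17.98
tool_pos: [419.1, -312.5, 334.1]
tool_rot: [[-0.928, 0.372, -0.001], [0.372, 0.928, 0.001], [0.002, 0.0, -1.0]]
ft_force: [0.2, 0.4, -0.1]
opening: 15.1
grip_force: 39.9
```

Call:
drive_tool(steps=[[0, 0, 0, 0, 0, 0], [0, 0, 0, 0, 0, 0], [0, 0, 0, 0, 0, 0]])

```text
t: 18.35
tool_pos: [421.0, -310.5, 335.1]
tool_rot: [[-0.93, 0.369, -0.0], [0.369, 0.93, 0.0], [0.0, -0.0, -1.0]]
ft_force: [-0.3, -0.5, 0.3]
opening: 15.3
grip_force: 39.9
```

```bash
python3 - <<'E'
from rod import *
rod();t=cam('top')
b=cv2.resize(t['frame'][207:317,345:445,::-1],None,fx=5,fy=5,interpolation=2)
cv2.imwrite('pics/cup4.png',b); shifts((420.4,-309.4,335),(420.4,-309.4,175))
E
```

```text
tcp [ 421.  -310.6  335.2] n 283 zmin rel -165.5
-170 6 [-14.1   8.6]
-150 33 [-12.1   8.6]
-130 34 [-10.8   7.8]
-110 33 [-9.4  6.7]
-90 41 [-8.1  6.1]
-70 40 [-7.6  4.8]
-50 44 [-5.   4.2]
-30 52 [-3.1  3.9]
tcp [ 421.  -310.7  335.2] t 18.45 open 15.1 F [ 1.3  0.2 -0.3]
(420.4, -309.4, 335) -> [0.1  0.1  0.02]
(420.4, -309.4, 175) -> [ 0.1   0.1  16.02]
```

View pics/cup4.png

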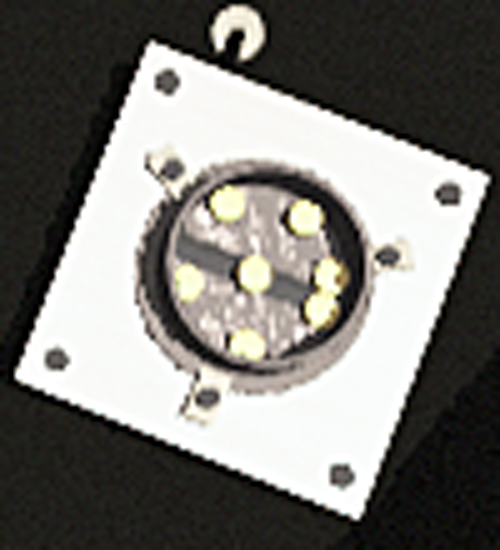

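All seven plugs are in the cup. The six outer ones now lie near the wall, each about 10 mm or more from where it was, except one that may have moved only about 7 mm. The rod has pivoted about 5° about tool y in the grip, so I'll correct that by tilting the tool.

Call:
drive_tool(steps=[[0, 0, 0, 0, -2, 0], [0, 0, 0, 0.3, -4, 0], [0, 0, 0, 0.5, -5, 0], [0, 0, 0, 0.5, -5, 0], [0, 0, 0, 0.5, -5, 0], [0, 0, 0, 0.5, -5, 0]])

```text
t: 19.2
tool_pos: [420.9, -311.2, 335.1]
tool_rot: [[-0.926, 0.37, 0.078], [0.368, 0.929, -0.04], [-0.087, -0.009, -0.996]]
ft_force: [0.2, -0.1, -0.5]
opening: 14.7
grip_force: 39.9
```

```bash
python3 - <<'E'
from rod import *
rod();shifts((420.4,-309.4,335),(420.4,-309.4,175))
E
```

```text
tcp [ 420.9 -311.2  335.1] n 310 zmin rel -166.7
-170 9 [-0.7  2.2]
-150 35 [-0.6  2.1]
-130 39 [-1.   2.2]
-110 36 [-0.9  1.9]
-90 43 [-1.2  2. ]
-70 46 [-1.8  1.7]
-50 41 [-1.6  2. ]
-30 61 [-0.   2.2]
tcp [ 420.9 -311.2  335.1] t 19.25 open 14.9 F [0.6 0.3 0.2]
(420.4, -309.4, 335) -> [0.11 0.15 0.  ]
(420.4, -309.4, 175) -> [ 1.5   0.29 15.94]
```

Call:
drive_tool(steps=[[0.32, -0.02, 2, 0, 0, 0], [0.6, 0, 5, 0, 0, 0], [0.85, 0.02, 8, 0, 0, 0], [1, 0.04, 9.95, 0, 0, 0], [1, 0.04, 9.95, 0, 0, 0], [1, 0.04, 9.95, 0, 0, 0], [1, 0.04, 9.95, 0, 0, 0]])

```text
t: 20.12
tool_pos: [419.9, -311.5, 236.2]
tool_rot: [[-0.926, 0.37, 0.079], [0.368, 0.929, -0.041], [-0.089, -0.009, -0.996]]
ft_force: [0.2, 0.5, -1.0]
opening: 15.3
grip_force: 39.9
```

```bash
python3 - <<'E'
from rod import *
rod();shifts((420.3,-311,235),(420.3,-311,178))
E
```

```text
tcp [ 419.8 -311.4  236.1] n 239 zmin rel -174.0
-170 7 [2.1 1.4]
-150 29 [-0.3  1.7]
-130 31 [-1.1  1.9]
-110 28 [-1.2  1.5]
-90 32 [-1.6  1.8]
-70 36 [-1.6  1.9]
-50 30 [-0.9  1.8]
-30 46 [-0.4  1.8]
tcp [ 419.8 -311.4  236.1] t 20.18 open 14.7 F [-0.   0.4 -0.6]
(420.3, -311, 235) -> [-0.02  0.06  0.11]
(420.3, -311, 178) -> [0.48 0.11 5.79]
```

Call:
drive_tool(steps=[[0.08, 0.04, 0.8, 0, 0, 0], [0.16, 0.05, 1.6, 0, 0, 0], [0.23, 0.06, 2.5, 0, 0, 0], [0.3, 0.07, 3.4, 0, 0, 0], [0.38, 0.08, 4.3, 0, 0, 0], [0.45, 0.09, 5.1, 0, 0, 0], [0.49, 0.1, 5.7, 0, 0, 0], [0.49, 0.1, 5.7, 0, 0, 0]])

```text
t: 21.18
tool_pos: [419.5, -310.5, 177.5]
tool_rot: [[-0.926, 0.37, 0.077], [0.368, 0.929, -0.04], [-0.086, -0.009, -0.996]]
ft_force: [0.3, 0.2, 0.4]
opening: 14.9
grip_force: 39.9
```

```bash
python3 - <<'E'
from rod import *
rod();shifts()
E
```

```text
tcp [ 419.7 -310.7  177.9] n 580 zmin rel -140.5
-150 1 [-11.4   6.1]
-130 382 [-2.  -0.9]
-110 70 [-1.1  0.6]
-90 30 [-2.3  2.1]
-70 30 [-2.  2.]
-50 24 [-1.7  2. ]
-30 43 [-0.6  2. ]
tcp [ 419.7 -310.7  177.9] t 21.23 open 14.9 F [-0.1 -0.7 -0.3]
```

Call:
drive_tool(steps=[[0, 0, 0, 0, 0, 0], [0, 0, 0, 0, 0, 0], [0, 0, 0, 0, 0, 0], [0, 0, 0, 0, 0, 0], [0, 0, 0, 0, 0, 0], [0, 0, 0, 0, 0, 0], [0, 0, -3, 0, 0, 0], [0, 0, -6, 0, 0, 0], [0, 0, -9, -0.5, 5, 0], [0, 0, -12, -0.5, 5, 0], [0, 0, -12, -0.5, 5, 0]], jaw=9)

```text
t: 22.6
tool_pos: [411.2, -306.5, 299.5]
tool_rot: [[-0.929, 0.37, 0.003], [0.37, 0.929, -0.002], [-0.003, -0.001, -1.0]]
ft_force: [0.4, -0.3, -0.3]
opening: 90.2
grip_force: 0.0
```

```bash
python3 - <<'E'
from h import *
c=cam('scene','scene5.png')
d=c['depth']; H,W=d.shape; v,u=np.mgrid[:H,:W]; E=c['extrinsics']
X=np.stack([(u-c['cx'])/c['fx']*d,-(v-c['cy'])/c['fy']*d,-d],-1)@E[:3,:3].T+E[:3,3]
q=X[(np.hypot(X[...,0]-420,X[...,1]+310)<30)&(X[...,2]>60)&(X[...,2]<240)]
for z in range(70,230,20):
    s=q[abs(q[:,2]-z)<10]
    if len(s): print(z,len(s),s.mean(0).round(1))
shifts((620,100,290),(468.2,287,290),(468.2,287,150))
E
```

```text
70 27 [ 423.4 -307.1   70.5]
90 26 [ 423.  -308.3   89.6]
110 32 [ 423.7 -308.6  110.8]
130 27 [ 425.2 -307.9  132.2]
150 56 [ 425.7 -308.4  149.9]
170 55 [ 425.7 -308.4  170.5]
190 59 [ 425.7 -308.9  190.1]
210 68 [ 423.  -309.3  208.1]
tcp [ 410.6 -306.   298. ] t 22.65 open 89.9 F [ 0.2 -0.1 -0.1]
(620, 100, 290) -> [-4.44 45.47  0.78]
(468.2, 287, 290) -> [16.57 57.23  0.75]
(468.2, 287, 150) -> [16.6  57.23 14.75]
```

View pics/scene5.png

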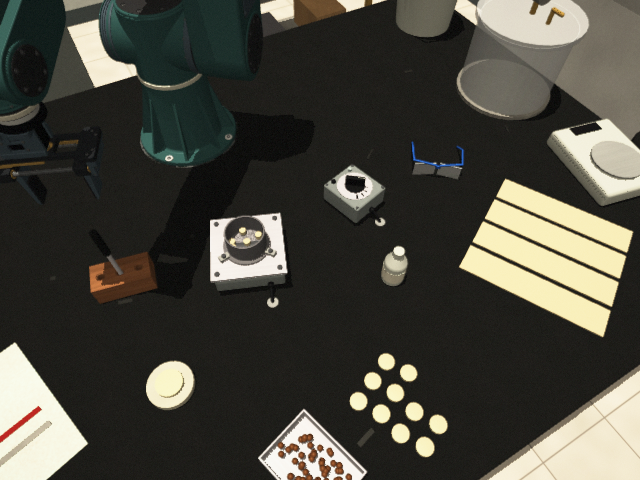

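The rod stands upright in the block with its top at z of about 210, and every bystander is in place. Next is the dial.

Call:
drive_tool(steps=[[-4.4, 45.5, 0.8, 0, 0, 0], [-4.4, 45.5, 0.8, 0, 0, 0], [-4.4, 45.5, 0.8, 0, 0, 0], [-4.4, 45.5, 0.8, 0, 0, 0], [-4.4, 45.5, 0.8, 0, 0, 0], [-4.4, 45.5, 0.8, 0, 0, 0], [-4.4, 45.5, 0.8, 0, 0, 0], [-4.4, 45.5, 0.8, 0, 0, 0], [16.6, 57.2, 0.8, 0, 0, 0], [16.6, 57.2, 0.8, 0, 0, 0], [16.6, 57.2, 0.8, 0, 0, 0], [16.6, 57.2, 0.8, 0, 0, 0]])

```text
t: 24.15
tool_pos: [465.7, 287.5, 288.5]
tool_rot: [[-0.929, 0.37, -0.001], [0.37, 0.929, -0.001], [0.001, -0.001, -1.0]]
ft_force: [0.6, 0.5, 0.0]
opening: 90.0
grip_force: 0.0
```

Call:
drive_tool(steps=[[0, 0, 0, 0, 0, -10], [0, 0, 0, 0, 0, -20], [0, 0, 0, 0, 0, -30], [0, 0, 0, 0, 0, -40], [0, 0, 0, 0, 0, -50], [0, 0, 0, 0, 0, -60], [0, 0, 0, 0, 0, -70], [0, 0, 0, 0, 0, -74.1], [0, 0, 0, 0, 0, -74.1], [0, 0, 0, 0, 0, -74.1], [0, 0, 0, 0, 0, -74.1], [0, 0, 0, 0, 0, -74.1]])

```text
t: 25.65
tool_pos: [467.6, 287.0, 289.4]
tool_rot: [[-0.611, -0.792, -0.0], [-0.792, 0.611, -0.0], [0.0, 0.0, -1.0]]
ft_force: [1.3, -0.2, -0.1]
opening: 89.9
grip_force: 0.0
```

```bash
python3 - <<'E'
from h import *
s=ctrl.observe();R=s['tool_rot'];print(np.degrees(np.arctan2(R[1,1],R[0,1])),s['joint_pos'].round(2))
shifts((468.2,287,140),(468.2,287,94))
E
```

```text
142.36768968028952 [ 0.51  0.04  1.98 -0.    1.13 -1.98]
tcp [467.6 287.  289.4] t 25.65 open 89.9 F [ 1.3 -0.2 -0.1]
(468.2, 287, 140) -> [-0.04 -0.05 14.94]
(468.2, 287, 94) -> [-0.04 -0.05 19.54]
```

Call:
drive_tool(steps=[[0, -0.05, 5, 0, 0, 0], [0, -0.05, 10, 0, 0, 0], [0, -0.05, 14, 0, 0, 0], [0, -0.05, 17, 0, 0, 0], [0, -0.05, 18.7, 0, 0, 0], [0, -0.05, 19.4, 0, 0, 0], [0, -0.05, 19.4, 0, 0, 0], [0, -0.05, 19.4, 0, 0, 0]])

```text
t: 26.65
tool_pos: [468.6, 287.0, 96.5]
tool_rot: [[-0.61, -0.792, 0.001], [-0.792, 0.61, 0.001], [-0.001, -0.001, -1.0]]
ft_force: [0.6, 1.2, 0.5]
opening: 90.0
grip_force: 0.0
```

Call:
drive_tool(steps=[[0, 0, 0, 0, 0, 0], [0, 0, 0, 0, 0, 0], [0, 0, 0, 0, 0, 0], [0, 0, 0, 0, 0, 0], [0, 0, 0, 0, 0, 0], [0, 0, 0, 0, 0, 0], [0, 0, 0, 0, 0, 0], [0, 0, 0, 0, 0, 0]], jaw=0.5, newtons=25)

```text
t: 27.65
tool_pos: [468.0, 286.7, 95.5]
tool_rot: [[-0.61, -0.792, -0.0], [-0.792, 0.61, 0.0], [-0.0, 0.0, -1.0]]
ft_force: [1.0, 0.4, 0.2]
opening: 12.7
grip_force: 0.0
```

Call:
drive_tool(steps=[[0, 0, 0, 0, 0, 0], [0, 0, 0, 0, 0, 0], [0, 0, 0, 0, 0, 0], [0, 0, 0, 0, 0, 0]])

```text
t: 28.15
tool_pos: [468.0, 286.7, 95.5]
tool_rot: [[-0.61, -0.792, -0.0], [-0.792, 0.61, -0.0], [0.0, 0.0, -1.0]]
ft_force: [-0.1, 0.8, -0.3]
opening: 5.1
grip_force: 0.0
```

```bash
python3 - <<'E'
from h import *
c=cam('scene'); f=c['frame'][:,:,::-1]
cv2.imwrite('pics/dial.png',cv2.resize(f[90:240,280:430],None,fx=4,fy=4,interpolation=2)[:600]); shifts()
E
```

```text
tcp [468.  286.7  95.5] t 28.2 open 5.1 F [0.2 0.1 0.4]
```

View pics/dial.png

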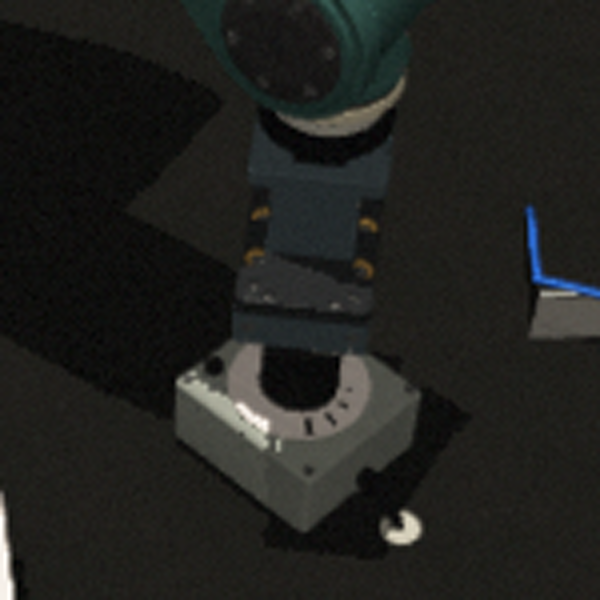

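The fingers appear to end at about (300,345) in the crop, right at the dial's top, and they closed to 5 mm with nothing between the pads. I'll measure the fingertip height.

```bash
python3 - <<'E'
from h import *
for n in('scene','top'):
    c=cam(n)
    d=c['depth']; H,W=d.shape; v,u=np.mgrid[:H,:W]; E=c['extrinsics']
    X=np.stack([(u-c['cx'])/c['fx']*d,-(v-c['cy'])/c['fy']*d,-d],-1)@E[:3,:3].T+E[:3,3]
    q=X[(np.hypot(X[...,0]-468,X[...,1]-287)<60)&(X[...,2]>66)&(X[...,2]<200)]
    for z in range(68,160,4):
        s=q[abs(q[:,2]-z)<2]
        if len(s): print(n,z,len(s),s.mean(0).round(1),np.ptp(s,0).round())
    if n=='scene':
        for r in range(168,196,2): print(r,X[r,350:362:4].round(0).tolist())
E
```

```text
scene 68 336 [481.5 279.7  67.5] [110. 113.   4.]
scene 72 87 [472.6 275.9  72.3] [91. 90.  4.]
scene 76 56 [475.  281.   75.5] [58. 60.  4.]
scene 80 20 [471.8 283.9  80.1] [38. 36.  4.]
scene 84 20 [472.8 287.3  83.4] [32. 39.  3.]
scene 88 24 [470.9 284.2  88.1] [27. 37.  4.]
scene 92 22 [472.2 286.9  92.2] [29. 39.  4.]
scene 96 29 [468.7 284.5  96.3] [28. 40.  4.]
scene 100 28 [470.4 285.4  99. ] [33. 35.  4.]
168 [[530.0, 225.0, 223.0], [537.0, 231.0, 226.0], [540.0, 239.0, 225.0]]
170 [[528.0, 227.0, 213.0], [535.0, 233.0, 217.0], [542.0, 238.0, 221.0]]
172 [[525.0, 230.0, 202.0], [528.0, 238.0, 201.0], [539.0, 241.0, 210.0]]
174 [[524.0, 231.0, 194.0], [529.0, 238.0, 195.0], [535.0, 245.0, 198.0]]
176 [[525.0, 231.0, 189.0], [531.0, 238.0, 191.0], [534.0, 246.0, 190.0]]
178 [[464.0, 275.0, 99.0], [468.0, 285.0, 98.0], [474.0, 293.0, 100.0]]
180 [[465.0, 275.0, 93.0], [471.0, 283.0, 94.0], [475.0, 293.0, 93.0]]
182 [[464.0, 277.0, 84.0], [471.0, 284.0, 86.0], [477.0, 292.0, 88.0]]
184 [[463.0, 277.0, 75.0], [470.0, 285.0, 78.0], [476.0, 293.0, 79.0]]
186 [[467.0, 275.0, 73.0], [475.0, 282.0, 76.0], [478.0, 293.0, 73.0]]
188 [[475.0, 270.0, 76.0], [478.0, 281.0, 72.0], [484.0, 289.0, 74.0]]
190 [[480.0, 267.0, 74.0], [484.0, 276.0, 74.0], [487.0, 287.0, 71.0]]
192 [[480.0, 268.0, 67.0], [486.0, 276.0, 68.0], [494.0, 282.0, 72.0]]
194 [[486.0, 264.0, 67.0], [491.0, 273.0, 67.0], [495.0, 283.0, 65.0]]
top 68 8 [481.3 236.5  67.3] [46. 17.  2.]
```

The depth data shows the whole bar bare, 48 mm long and 75–99 mm high, with no finger in front of it. The fingertips therefore seem to be above the bar, higher than I assumed. I'll open the jaws and measure the fingers directly.

Call:
drive_tool(steps=[[0, 0, 0, 0, 0, 0], [0, 0, 0, 0, 0, 0], [0, 0, 0, 0, 0, 0], [0, 0, 0, 0, 0, 0], [0, 0, 0, 0, 0, 0], [0, 0, 0, 0, 0, 0], [0, 0, 0, 0, 0, 0], [0, 0, 0, 0, 0, 0]], jaw=7)

```text
t: 29.3
tool_pos: [468.0, 286.7, 95.5]
tool_rot: [[-0.61, -0.792, -0.0], [-0.792, 0.61, 0.0], [0.0, 0.0, -1.0]]
ft_force: [-0.6, -0.6, -0.2]
opening: 69.7
grip_force: 0.0
```

```bash
python3 - <<'E'
from h import *
c=cam('scene'); f=c['frame'][:,:,::-1]
cv2.imwrite('pics/dial2.png',cv2.resize(f[90:240,280:430],None,fx=4,fy=4,interpolation=2)[:600]); shifts()
d=c['depth']; H,W=d.shape; v,u=np.mgrid[:H,:W]; E=c['extrinsics']
X=np.stack([(u-c['cx'])/c['fx']*d,-(v-c['cy'])/c['fy']*d,-d],-1)@E[:3,:3].T+E[:3,3]
s=ctrl.observe(); L=(X-s['tool_pos'])@s['tool_rot']
for r in range(160,196,2): print(r,L[r,346:366:5].round(0).astype(int).tolist())
E
```

```text
tcp [468.  286.7  95.5] t 29.35 open 69.9 F [0.6 0.  0.5]
160 [[22, -71, -135], [11, -67, -131], [0, -68, -135], [-11, -65, -134]]
162 [[21, -80, -137], [10, -78, -137], [0, -73, -134], [-11, -74, -136]]
164 [[21, -80, -132], [10, -82, -135], [-1, -82, -136], [-12, -78, -135]]
166 [[20, -88, -134], [9, -88, -135], [-2, -86, -135], [-12, -83, -133]]
168 [[20, -86, -125], [9, -88, -128], [-2, -87, -129], [-13, -88, -132]]
170 [[19, -87, -119], [8, -85, -119], [-3, -86, -122], [-13, -88, -126]]
172 [[19, -79, -105], [8, -82, -110], [-3, -80, -110], [-14, -85, -117]]
174 [[19, -79, -99], [8, -79, -100], [-3, -80, -103], [-14, -80, -105]]
176 [[22, 4, -1], [7, -81, -96], [-4, -80, -96], [-15, -80, -98]]
178 [[22, -4, -3], [8, -47, -52], [-4, -45, -51], [-16, -47, -55]]
180 [[21, -1, 8], [7, -45, -43], [-4, -47, -46], [-16, -45, -47]]
182 [[21, -4, 13], [7, -45, -35], [-5, -44, -36], [-17, -42, -36]]
184 [[20, -4, 20], [7, -42, -25], [-5, -40, -25], [-18, -5, 12]]
186 [[20, -9, 21], [6, -41, -17], [-6, -41, -18], [-18, -1, 24]]
188 [[19, -15, 22], [6, -15, 20], [-6, -11, 22], [-19, -11, 20]]
190 [[19, -15, 30], [6, -21, 22], [-7, -18, 22], [-19, -13, 25]]
192 [[18, -21, 31], [5, -23, 27], [-7, -23, 24], [-20, -16, 30]]
194 [[17, -30, 29], [5, -24, 33], [-8, -25, 30], [-21, -24, 29]]
```

View pics/dial2.png

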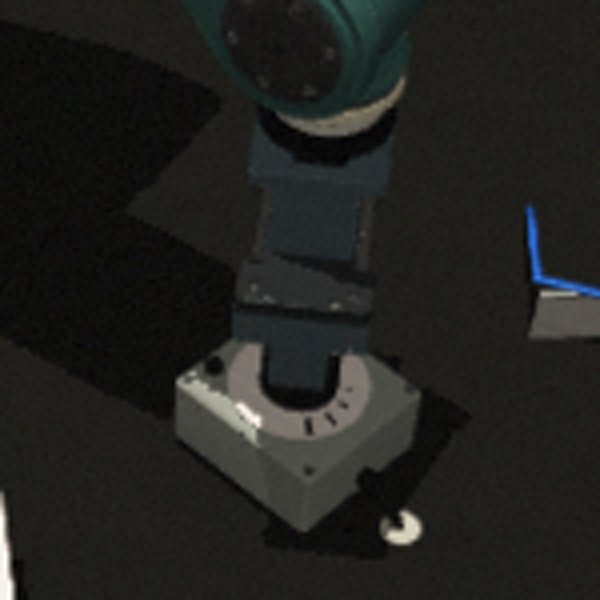

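The visible finger ends about 15 mm behind the reported TCP instead of 19 mm ahead, so the fingertips are at z of about 109, above the bar. The body also sits about 34 mm higher than stated, which agrees. I'll go 3 cm lower.

Call:
drive_tool(steps=[[0, 0, 0.7, 0, 0, 0], [0, 0, 1.4, 0, 0, 0], [0, 0, 2, 0, 0, 0], [0, 0, 2.5, 0, 0, 0], [0, 0, 3, 0, 0, 0], [0, 0, 3, 0, 0, 0], [0, 0, 3, 0, 0, 0]])

```text
t: 30.22
tool_pos: [468.1, 286.8, 65.6]
tool_rot: [[-0.61, -0.792, 0.0], [-0.792, 0.61, 0.0], [-0.0, -0.0, -1.0]]
ft_force: [0.9, -0.2, 1.5]
opening: 69.8
grip_force: 0.0
```

Call:
drive_tool(steps=[[0, 0, 0, 0, 0, 0], [0, 0, 0, 0, 0, 0], [0, 0, 0, 0, 0, 0], [0, 0, 0, 0, 0, 0], [0, 0, 0, 0, 0, 0], [0, 0, 0, 0, 0, 0], [0, 0, 0, 0, 0, 0], [0, 0, 0, 0, 0, 0], [0, 0, 0, 0, 0, 0]], jaw=0.5, newtons=25)

```text
t: 31.35
tool_pos: [467.6, 287.0, 65.5]
tool_rot: [[-0.61, -0.792, -0.001], [-0.792, 0.61, 0.0], [0.0, 0.001, -1.0]]
ft_force: [-4.6, 3.5, 2.0]
opening: 12.0
grip_force: 25.0
```

```bash
python3 - <<'E'
from h import *
s=ctrl.observe();print(s['torque'],s['grip_force']);shifts()
c=cam('scene')
d=c['depth']; H,W=d.shape; v,u=np.mgrid[:H,:W]; E=c['extrinsics']
X=np.stack([(u-c['cx'])/c['fx']*d,-(v-c['cy'])/c['fy']*d,-d],-1)@E[:3,:3].T+E[:3,3]
L=(X-s['tool_pos'])@s['tool_rot']
for r in range(176,196,1): print(r,L[r,346:366:5].round(0).astype(int).tolist())
E
```

```text
[0.81492248 0.78532884 0.03440993] 24.99175876379013
tcp [467.6 287.   65.5] t 31.35 open 12.0 F [-4.6  3.5  2. ]
176 [[18, -87, -131], [7, -87, -132], [-4, -86, -133], [-15, -87, -135]]
177 [[18, -87, -126], [7, -89, -131], [-4, -89, -133], [-15, -87, -132]]
178 [[18, -87, -124], [7, -87, -125], [-4, -86, -126], [-16, -89, -131]]
179 [[18, -85, -117], [6, -88, -123], [-5, -87, -124], [-16, -87, -126]]
180 [[18, -80, -109], [6, -85, -116], [-5, -84, -118], [-16, -87, -122]]
181 [[18, -81, -107], [6, -77, -104], [-5, -85, -115], [-16, -86, -118]]
182 [[17, -81, -103], [6, -81, -106], [-5, -80, -106], [-17, -80, -108]]
183 [[17, -78, -96], [6, -79, -100], [-6, -81, -104], [-17, -80, -105]]
184 [[17, -79, -94], [6, -79, -96], [-6, -79, -98], [-17, -78, -99]]
185 [[20, -7, -10], [5, -78, -92], [-6, -79, -95], [-18, -81, -99]]
186 [[20, -9, -8], [7, -7, -8], [-6, -10, -13], [-18, -79, -93]]
187 [[19, -14, -9], [7, -11, -9], [-6, -9, -8], [-18, -8, -9]]
188 [[19, -13, -5], [6, -13, -7], [-6, -11, -7], [-19, -12, -10]]
189 [[19, -15, -3], [6, -17, -7], [-7, -13, -5], [-19, -13, -8]]
190 [[18, -18, -3], [6, -20, -7], [-7, -19, -9], [-19, -16, -7]]
191 [[18, -19, 0], [5, -25, -9], [-7, -22, -8], [-20, -13, 0]]
192 [[18, -23, -1], [5, -23, -3], [-7, -22, -4], [-20, -15, 1]]
193 [[17, -25, 1], [5, -25, -1], [-8, -20, 2], [-20, -19, 1]]
194 [[17, -28, 2], [4, -27, 0], [-8, -26, -1], [-21, -23, 1]]
195 [[17, -36, -5], [4, -29, 2], [-8, -28, 1], [-21, -26, 0]]
```

The bar is gripped at 12 mm opening with 25 N. Now I'll turn it clockwise.

Call:
drive_tool(steps=[[0, 0, 0, 0, 0, 7], [0, 0, 0, 0, 0, 14], [0, 0, 0, 0, 0, 21], [0, 0, 0, 0, 0, 28], [0, 0, 0, 0, 0, 35], [0, 0, 0, 0, 0, 42], [0, 0, 0, 0, 0, 49], [0, 0, 0, 0, 0, 56], [0, 0, 0, 0, 0, 63], [0, 0, 0, 0, 0, 70], [0, 0, 0, 0, 0, 74], [0, 0, 0, 0, 0, 76]])

```text
t: 32.9
tool_pos: [467.4, 288.2, 65.5]
tool_rot: [[-0.915, 0.403, -0.001], [0.402, 0.915, 0.002], [0.002, 0.002, -1.0]]
ft_force: [-8.7, 17.6, -0.8]
opening: 12.0
grip_force: 25.0
```

Call:
drive_tool(steps=[[0, 0, 0, 0, 0, 0], [0, 0, 0, 0, 0, 0], [0, 0, 0, 0, 0, 0], [0, 0, 0, 0, 0, 0], [0, 0, 0, 0, 0, 0], [0, 0, 0, 0, 0, 0]])

```text
t: 33.65
tool_pos: [467.3, 288.1, 65.5]
tool_rot: [[-0.916, 0.401, -0.001], [0.401, 0.916, 0.002], [0.002, 0.001, -1.0]]
ft_force: [-8.6, 17.3, -0.6]
opening: 11.8
grip_force: 25.0
```

```bash
python3 - <<'E'
from h import *
s=ctrl.observe();R=s['tool_rot'];print(np.degrees(np.arctan2(R[1,1],R[0,1])),s['torque'],s['grip_force']);shifts()
c=cam('scene'); f=c['frame'][:,:,::-1]
d=c['depth']; H,W=d.shape; v,u=np.mgrid[:H,:W]; E=c['extrinsics']
X=np.stack([(u-c['cx'])/c['fx']*d,-(v-c['cy'])/c['fy']*d,-d],-1)@E[:3,:3].T+E[:3,3]
q=X[(np.hypot(X[...,0]-420,X[...,1]+310)<30)&(X[...,2]>60)&(X[...,2]<240)]
print('rod',q[q[:,2]<100].mean(0),q[q[:,2]>180].mean(0))
a=cv2.resize(f[90:240,280:430],None,fx=2.6,fy=2.6,interpolation=2); b=cv2.resize(f[190:340,60:210],None,fx=2.6,fy=2.6,interpolation=2)
cv2.imwrite('pics/fin.png',np.hstack([a,b]))
E
```

```text
66.36170929377812 [3.32556042 1.68043319 0.22719999] 24.988153874874115
tcp [467.3 288.1  65.5] t 33.65 open 11.8 F [-8.6 17.3 -0.6]
rod [ 422.59422918 -308.72817181   80.07380009] [ 423.64949344 -307.80378416  199.21078001]
```

View pics/fin.png

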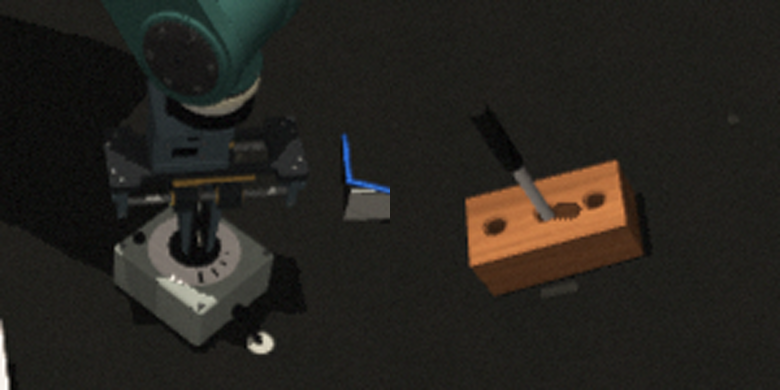

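The fingers hold the bar 76° (about 1.33 rad) clockwise of rest at 25 N, and the rod stands in the block's middle hole. I'm handing it in.

```bash
python3 -c "
from workcell import ctrl; print(ctrl.sign_off())"
```

```text
the job is handed in; nothing more can be done
None
```

I stirred the plugs with five circles, stood the rod back in the block's middle hole and handed the job in at about 34 s with the gripper holding the dial about 1.33 rad clockwise, past the third click; no verdict came back.

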